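# Lock the bottle turntable with the guide pin

## Task

Take hold of the small white bottle clamped on the turntable and turn it, with the turntable, until its orange mark (and the orange pointer on the disc below it) squarely faces the white scanner block. Then take the steel pin with the black head and red band out of its stand and thread it straight down through the upper bushing and on into the lower one, until the red band is level with the top of the upper bushing. Finish while still holding the pin there by its head, upright and unforced, collar clear above the bushing for the clip to be fitted, and leave the other things where they are.

Things in the scene. Friction and masses are not known exactly. Their poses are not given: they have to be found in the camera images.
- fixture: Fixed indexing fixture: aluminium base plate 130 x 245 x 12 mm on the bench, origin at the centre of its underside, on the vertical axis of the turntable; z up. Along its +y stands the white scanner block (60 x 34 mm, top 100 mm over the bench, its face 81 mm from the axis with a black window and red line); along its -y stands the grey bracket post (its near face 87 mm from the axis, top 112 mm over the bench) whose short arm carries the upper bushing.
- turntable (a joint): Angle of the turntable, rad, positive anticlockwise seen from above. 0: the orange mark of the bottle faces the scanner block and the lower bushing stands right under the upper one. It starts between -1.25 and -0.45, turns from -1.7 to 0.4, stays where it is left and turns lightly (about 0.03 N m). Grey disc of radius 42 mm, top 52 mm over the bench.
- bottle_grip (a point): Point on the axis of the small white bottle (25 mm diameter, 58 mm tall, top 110 mm over the bench), 94 mm over the bench, 16 mm below the bottle's top: the height to grip. The bottle is clamped on the turntable's centre and turns with it about its own vertical axis. Its orange upright mark (11 x 26 mm) and the orange pointer on the disc point from the bottle's axis to the side opposite the lower bushing.
- upper_bushing (a point): Centre of the mouth, at the top, of the fixed brass upper bushing: bore 13 mm, vertical, mouth flared to about 19 mm over the top 5 mm, outside 21 to 27 mm, 24 mm long. Top 112 mm over the bench, 60 mm from the turntable axis.
- lower_bushing (a point): Centre of the mouth, at the top, of the like brass lower bushing (22 mm long), carried on a lug of the turntable 60 mm from its axis and turning with it: top 58 mm over the bench.
- pin_head (a point): Centre of the black round head (18 mm diameter, 34 mm tall) of the locking pin: the place to grip. The pin stands upright in a 40 mm deep hole of its stand, in either of the two holes. z runs along the pin towards the head. Whole pin 134 mm long, 60 g; below the head a collar of 26 mm diameter, 4 mm thick (its underside 21 mm below this point), then the steel shaft of 10 mm diameter, 96 mm long.
- pin_tip (a point): The lower end of the locking pin, 117 mm below the centre of its head; the last 12 mm taper to 4 mm diameter.
- pin_band (a point): Middle of the red band (8 mm tall) round the shaft of the locking pin, 74 mm above its tip and 43 mm below the centre of its head.
- lock_pin: The locking pin itself; origin at its tip, z towards its head.
- pin_stand: Fixed grey block 50 x 120 x 50 mm, origin at the centre of its underside; two holes in its top, 33 mm either way along its y.
- blue_pin: Another pin of the same size with a blue head and no band, standing in the other hole of the stand; origin at its tip. To be left there.
- timer: White bench timer, 60 x 58 x 16 mm, to be left alone; origin under its centre.
- tape_roll: Roll of label tape lying flat, 61 mm diameter, 19 mm tall, to be left alone.
- marker_bench: Marker pen with a blue cap, 132 mm long, lying on the bench, to be left alone.
- bottle_amber: Amber bottle with a red cap, 60 mm diameter, 125 mm tall, to be left alone.

How it is judged:
By the outcome, as a careful person would: the job done as asked, in the order asked, and still so for the second after the job is handed in, while the arm keeps its last pose, push and grip.
It also fails if it takes over 58 s, if anything falls off the work surface, if the arm or the gripper's body presses on something with over 40 N, if the wrist force passes 120 N, or if a joint passes its speed limit or range.

## Robot

A 6-joint arm with a two-finger parallel gripper is mounted at the origin on a cart in front of the work surface, level with it; the furniture and walls round the work are solid. World frame = base frame: x ahead of the robot, y to its left, z up, the work surface at z = 0. Lengths are in m, angles in rad, forces in N, time in s.
With the tool pointing down it reaches from about 0.3 to 0.775 m from the base axis. Payload 14.6 kg.
Tool frame: the origin (TCP) lies at the very end of the fingers, on their centre line; the grasp point (between the pads) lies 19 mm behind it; z points along the fingers, y is the line along which they close (so a half turn about z gives the same grasp; the last joint's range is limited). The gripper opens to 94 mm and grips with 3 to 60 N. Pads are 16 mm wide; open, the fingers measure 119 mm over their backs; the gripper's body (75 mm by 177 mm) begins 78 mm behind the grasp point.
Start: joints at [1.191, 0.3, 1.521, -0, 1.321, -0.067], TCP at [0.169, 0.523, 0.205] pointing down, gripper open.
Joint ranges: [-3.03, 3.03], [-0.79, 2.21], [0.23, 2.52], [-1.04, 4.18], [0, 3.07], [-2.55, 2.55]. Speed limits (rad/s): [2.22, 2.22, 2.57, 3.14, 3.14, 3.14].

## Interface

Orientations are given as [roll, pitch, yaw] about the fixed x, y, z axes, in that order (R = Rz(yaw) Ry(pitch) Rx(roll)).
In Python, from station import * gives the robot as it stands.
- The arm moves only by the tool jog_arm, never from a script. Its argument "rows" is a list of rows, each a list of 3 entries, a list of its own where there are three numbers: the shift along the tool's x, y, z in m, then the turn about the tool's z in degrees, then the finger opening in m, from 0 to 0.094. A call has 1 to 12 rows; each row shifts and turns the commanded pose from where the row before left it, along the tool's axes as they then stand; what a row does not reach is not made up. A row lasts 1/12 s, in which the tool goes at most 41.7 mm and 7.16 degrees, less where a joint would pass 70% of its speed; a pose out of reach is approached as far as the arm can. A call is refused whole if a number of a shift passes 0.0417 or a number of a turn 7.16, either way. A call with a gripper value outside its range is refused whole. The fingers move at their own pace and stop on an object; "squeeze" is the grip in N (left out, the last holds). Time passes only in rows, so rows that do not move let the fingers close. It gives the time, the measured TCP pose, the force, the opening and the grip force at its end, in the units of the state.
- get_obs(): the state, without advancing time (a new reading comes with each control period).
- camera(name): name is "scene" or "top" or "wrist"; returns a dict with "image" (420x560x3 uint8, red, green, blue), "range_z" (420x560 float32, m along the optical axis (not along the pixel's ray), 0 where there is no reading), "K" (3x3 intrinsics, pixels), "k1" (the pictures are not rectified: a ray, as slopes to the right and down, at radius r is drawn at 1 + k1 r^2 times it, then the intrinsics apply), "world_from_camera" (4x4, takes a point from camera to world coordinates); the wrist camera has in their place "T_tool_cam" (4x4, takes a point from camera to tool coordinates, whose origin is the TCP and whose axes are the flange's). Camera axes: x right, y up, looking along -z (the intrinsics and any distortion apply to the point x, -y, -z); pixel columns grow to the right and rows downward; lengths in m; the calibration is good to about 2 mm. A picture is of the moment at which its call begins: read the wrist's pose just before it.
- hand_in(): hands the job in; it is judged then, once.
Trained networks look in a picture, given as the dict that the camera call returned (one of the last four; its "shot" number tells which), for a name from the list of things; names that differ only in an ending like _2 or _b are one class to them, and where a whole thing is asked for, a point or a joint stands for the part that bears it (a point fixed in the world has none). Each returns a list of dicts, best first, with "p" (0 to 1); they miss things now and then, are a little off and sometimes report something else, mostly with a low value. They report only what shows in the picture. A call takes as long as a camera call.
- search_frame(label, picture): "at" ([column, row] as shares, 0 to 1, of the picture: columns of its width, rows of its height, amid what is visible of it).
- spot_point(label, picture): "at" ([column, row] as shares, 0 to 1, of the picture: columns of its width, rows of its height: a listed point, or the origin of a listed thing).
The state is a dict: "time_s": time; "qpos": joint angles; "joint_vel": joint speeds; "tau": joint torques, N m; "ee_pos": TCP position; "eef_rot": TCP orientation; "force": force on the tool from outside, world axes, zero at the start; "moment": the same for the moment, N m; "grip_width": finger opening in m; "grip_force": force on a finger pad.
Only numpy, scipy, OpenCV 4.12 (cv2) and the standard library are available. Lean on these libraries where they do the work, as an engineer would, in place of code of your own. Each camera call takes 0.05 s, during which the arm holds its last target. There are 200 camera calls.

## Working session

There is one attempt and no reset: what is moved stays moved. The work goes in short steps, Python scripts to look and compute and a tool call to move; the robot and the scene stay as the last step left them, time stands still between calls to the robot, and variables do not carry over. Pictures are saved under pics/ and viewed, at most 11 in all, crops included, and the job is handed in when it is done.

Besides the shell and the picture viewer there is one more tool, called after "Request:" as a command line: name --argument value ..., lists and objects as JSON in quotes. jog_arm: Moves the arm, as the interface text tells. Its arguments: {"type":"object","properties":{"rows":{"type":"array","items":{"type":"array"}},"squeeze":{"type":"number"}},"required":["rows"]}

```bash
mkdir -p pics; cat > h.py <<'E'
from station import *
import numpy as np, cv2
from scipy.spatial.transform import Rotation as R
def shot(name):
    o=get_obs(); c=camera(name)
    if name=="wrist":
        T=np.eye(4); T[:3,:3]=R.from_euler('xyz',o['eef_rot']).as_matrix(); T[:3,3]=o['ee_pos']
        c['W']=T@np.array(c['T_tool_cam'])
    else: c['W']=np.array(c['world_from_camera'])
    return c
def ray(c,at):
    K=np.array(c['K']); u=at[0]*560;v=at[1]*420
    xd=np.array([(u-K[0,2])/K[0,0],(v-K[1,2])/K[1,1]]); x=xd.copy()
    for _ in range(20): x=xd/(1+c['k1']*(x@x))
    d=np.array([x[0],-x[1],-1.]); return d
def at_z(c,at,z):
    d=c['W'][:3,:3]@ray(c,at); p=c['W'][:3,3]; return p+d*(z-p[2])/d[2]
def at_depth(c,at):
    v=int(at[1]*420);u=int(at[0]*560)
    return (c['W']@np.r_[ray(c,at)*c['range_z'][v,u],1])[:3]
def proj(c,P):
    q=np.linalg.inv(c['W'])@np.r_[P,1]; x=np.array([q[0],-q[1]])/-q[2]; x=x*(1+c['k1']*(x@x)); K=np.array(c['K'])
    return K[0,0]*x[0]+K[0,2],K[1,1]*x[1]+K[1,2]
def save(c,n): cv2.imwrite('pics/'+n,c['image'][...,::-1])
E
python3 - <<'E'
from h import *
np.set_printoptions(precision=4,suppress=True)
print(get_obs())
Z=dict(bottle_grip=.094,upper_bushing=.112,lower_bushing=.058,pin_head=.05-.04+.117,fixture=0,pin_stand=0,pin_tip=.01,blue_pin=.01,turntable=.052,bottle_amber=0)
ims=[]
for n in ("scene","top"):
    c=shot(n); ims.append(c['image']); print(n,c['W'][:3,3])
    for l,z in Z.items():
        for d in spot_point(l,c)[:2]: print(l,round(d['p'],2),np.array(d['at'])*[560,420],at_z(c,d['at'],z),at_depth(c,d['at']))
    save(c,n+'0.png')
E
```

```text
{'time_s': 0.0, 'qpos': array([ 1.1914,  0.3005,  1.5216,  0.    ,  1.3207, -0.0666]), 'joint_vel': array([-0.0007, -0.0003, -0.0004,  0.0002,  0.0013,  0.0009]), 'tau': array([  0.0008, -53.1808, -35.2746,   0.0709,   0.0243,  -0.0001]), 'ee_pos': array([0.1692, 0.5231, 0.2049]), 'eef_rot': array([-3.1404, -0.0001,  2.8288]), 'force': array([-0.0263,  1.0607, -0.4818]), 'moment': array([ 0.0076, -0.0019,  0.0059]), 'grip_force': 0.0, 'grip_width': 0.09364734365796773}
scene [-0.2587 -0.5753  0.6119]
bottle_grip 0.71 [316.008 221.592] [ 0.5391 -0.1827  0.094 ] [ 0.5259 -0.1892  0.1026]
upper_bushing 0.92 [339.472 222.6  ] [ 0.5329 -0.2457  0.112 ] [ 0.5422 -0.2419  0.1061]
lower_bushing 0.85 [324.688 249.606] [ 0.4898 -0.2304  0.058 ] [ 0.4903 -0.2301  0.0576]
pin_head 0.73 [407.512 273.714] [ 0.3981 -0.4409  0.127 ] [ 0.5451 -0.4108  0.0185]
pin_head 0.48 [174.776 188.118] [0.4678 0.1998 0.127 ] [0.4527 0.1837 0.137 ]
fixture 0.72 [312.872 254.604] [ 0.534  -0.1781  0.    ] [ 0.5075 -0.1914  0.0204]
pin_stand 0.7 [171.304 231.084] [0.4464 0.2169 0.    ] [0.4312 0.1998 0.0132]Traceback (most recent call last):
  File "<stdin>", line 9, in <module>
ValueError: it knows: blue_pin, bottle_amber, bottle_grip, fixture, lock_pin, lower_bushing, marker_bench, pin_band, pin_head, pin_stand, pin_tip, tape_roll, timer, upper_bushing
```

```bash
python3 - <<'E'
from h import *
np.set_printoptions(precision=4,suppress=True)
Z=dict(bottle_grip=.094,upper_bushing=.112,lower_bushing=.058,pin_head=.05-.04+.117,fixture=0,pin_stand=0,pin_tip=.01,blue_pin=.01,bottle_amber=0,timer=0)
for n in ("scene","top"):
    c=shot(n); print(n,c['W'][:3,3])
    for l,z in Z.items():
        if n=="scene" and l in("bottle_grip","upper_bushing","fixture"): continue
        for d in spot_point(l,c)[:2]: print(l,round(d['p'],2),np.array(d['at'])*[560,420],at_z(c,d['at'],z),at_depth(c,d['at']))
    save(c,n+'0.png')
E
```

```text
scene [-0.2587 -0.5753  0.6119]
lower_bushing 0.72 [324.576 248.808] [ 0.4926 -0.2287  0.058 ] [ 0.5    -0.2253  0.0525]
pin_head 0.66 [174.216 190.596] [0.4558 0.1905 0.127 ] [0.4491 0.1833 0.1316]
pin_stand 0.65 [170.408 227.682] [0.4589 0.2322 0.    ] [0.4278 0.1972 0.0265]
pin_stand 0.4 [206.976 199.92 ] [0.6418 0.2506 0.    ] [0.6292 0.2391 0.0086]
pin_tip 0.55 [173.488 190.008] [0.6303 0.3805 0.01  ] [0.448  0.1845 0.1334]
blue_pin 0.27 [312.816 254.898] [ 0.5198 -0.1851  0.01  ] [ 0.5069 -0.1915  0.02  ]
bottle_amber 0.87 [424.312 253.806] [ 0.6697 -0.4188  0.    ] [ 0.6606 -0.4203  0.006 ]
top [ 0.4777 -0.0504  1.3687]
bottle_grip 0.75 [329.28  212.688] [ 0.5394 -0.1828  0.094 ] [ 0.5388 -0.1814  0.1068]
bottle_grip 0.6 [190.176 242.802] [0.4601 0.2118 0.094 ] [0.4595 0.2218 0.0455]
upper_bushing 0.77 [348.992 210.798] [ 0.543  -0.2362  0.112 ] [ 0.543  -0.2362  0.1118]
lower_bushing 0.87 [345.8   223.104] [ 0.5101 -0.234   0.058 ] [ 0.5102 -0.2344  0.0554]
pin_head 0.5 [326.48  217.182] [ 0.5255 -0.1713  0.127 ] [ 0.5265 -0.1738  0.1014]
pin_head 0.48 [195.328 247.8  ] [0.4467 0.1908 0.127 ] [0.4471 0.1877 0.1434]
fixture 0.57 [327.376 215.502] [ 0.5355 -0.1865  0.    ] [ 0.5309 -0.1757  0.1091]
fixture 0.49 [401.8   200.004] [ 0.5795 -0.4159  0.    ] [ 0.5793 -0.4154  0.0017]
pin_stand 0.7 [190.512 243.6  ] [0.4564 0.2301 0.    ] [0.4572 0.219  0.0542]
pin_tip 0.64 [179.816 242.718] [0.4596 0.2604 0.01  ] [0.4601 0.2519 0.0472]
blue_pin 0.49 [179.312 244.902] [0.4531 0.262  0.01  ] [0.4538 0.2527 0.0503]
bottle_amber 0.98 [399.28 168.42] [ 0.6769 -0.4112  0.    ] [ 0.666  -0.3915  0.0749]
```

View pics/scene0.png

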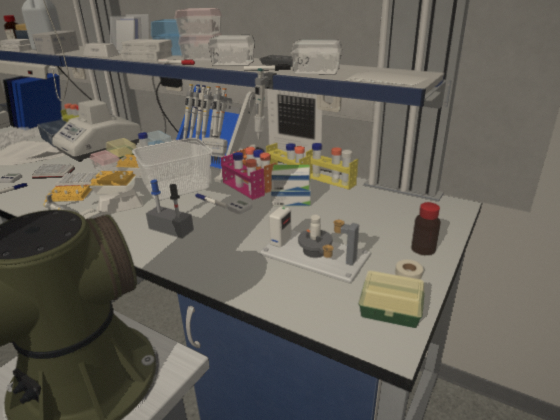

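View pics/top0.png

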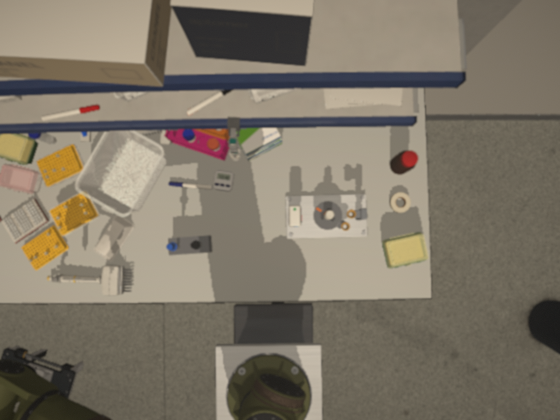

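The scene picture shows the fixture at about (315,245), with the bottle at (316,225) and the lower bushing at (328,250). The stand is at (170,222), with the blue head on the left (155,187) and the black head on the right (174,190). The top view agrees: stand (190,244), bottle (329,214), upper bushing (350,212), lower bushing (346,224). The black pin is at about (0.447, 0.19). I'm moving over the fixture.

Request:
jog_arm --rows '[[[-0.028, -0.028, -0.003], 0, 0.05], [[-0.028, -0.028, -0.003], 0, 0.05], [[-0.028, -0.028, -0.003], 0, 0.05], [[-0.028, -0.028, -0.003], 0, 0.05], [[-0.028, -0.028, -0.003], 0, 0.05], [[-0.028, -0.028, -0.003], 0, 0.05], [[-0.028, -0.028, -0.003], 0, 0.05], [[-0.028, -0.028, -0.003], 0, 0.05], [[-0.028, -0.028, -0.003], 0, 0.05], [[-0.028, -0.028, -0.003], 0, 0.05], [[-0.028, -0.028, -0.003], 0, 0.05], [[-0.028, -0.028, -0.003], 0, 0.05]]'

```text
time_s: 2.4
ee_pos: [0.386, 0.0983, 0.242]
eef_rot: [3.141, 0.001, 2.829]
force: [1.5, 0.5, 0.2]
grip_width: 0.0502
grip_force: 0.0
```

Request:
jog_arm --rows '[[[-0.028, -0.028, -0.003], 0, 0.05], [[-0.028, -0.028, -0.003], 0, 0.05], [[-0.028, -0.028, 0], 0, 0.05], [[-0.028, -0.028, 0], 0, 0.05], [[0, 0, 0], 7, 0.05], [[0, 0, 0], 7, 0.05], [[0, 0, 0], 7, 0.05], [[0, 0, 0], 7, 0.05], [[0, 0, 0], 7, 0.05], [[0, 0, 0], 7, 0.05], [[0, 0, 0], 7, 0.05], [[0, 0, 0], 7, 0.05]]'

```text
time_s: 3.4
ee_pos: [0.4576, -0.0408, 0.2475]
eef_rot: [3.141, 0.0, 1.845]
force: [-0.2, 0.3, 0.5]
grip_width: 0.0496
grip_force: 0.0
```

```bash
python3 - <<'E'
from h import *
np.set_printoptions(precision=4,suppress=True)
o=get_obs();print(o['time_s'],o['ee_pos'],o['eef_rot'],o['qpos'])
c=shot("wrist"); print(c['T_tool_cam'],c['K'],c['W'])
for l,z in dict(bottle_grip=.094,upper_bushing=.112,lower_bushing=.058).items():
    for d in spot_point(l,c)[:2]: print(l,round(d['p'],2),np.array(d['at'])*[560,420],at_z(c,d['at'],z),at_depth(c,d['at']))
save(c,'w1.png')
E
```

```text
3.4 [ 0.4576 -0.0408  0.2475] [3.1415 0.0001 1.8453] [-0.1687  0.0631  1.7017  0.      1.3766 -0.4433]
[[ 0.0008  0.9643  0.2649  0.0769]
 [ 1.     -0.0008 -0.0001  0.0007]
 [ 0.0001  0.2649 -0.9643 -0.1795]
 [ 0.      0.      0.      1.    ]] [[291.5105   0.     279.0262]
 [  0.     291.5105 210.9397]
 [  0.       0.       1.    ]] [[ 0.9623 -0.2622 -0.0721  0.4375]
 [ 0.2719  0.9279  0.255   0.0334]
 [ 0.     -0.2649  0.9643  0.427 ]
 [ 0.      0.      0.      1.    ]]
bottle_grip 0.7 [309.624 315.798] [ 0.5401 -0.1815  0.094 ] [ 0.5348 -0.1705  0.1111]
upper_bushing 0.7 [299.824 361.284] [ 0.5428 -0.2391  0.112 ] [ 0.5444 -0.2431  0.1073]
lower_bushing 0.67 [274.904 324.492] [ 0.5064 -0.2327  0.058 ] [ 0.4498 -0.0142  0.361 ]
```

View pics/w1.png

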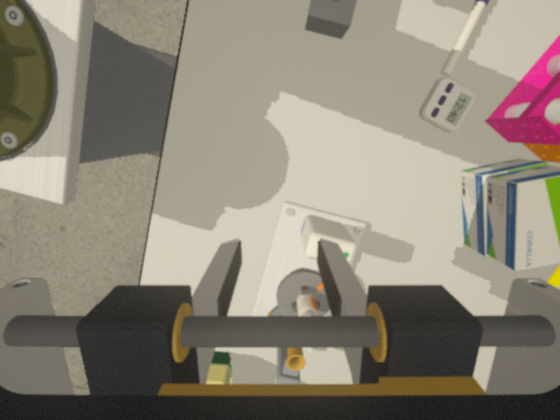

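The picture shows the fixture at the bottom centre: bottle (308,305), upper bushing (293,360), scanner (330,240). The bottle axis is consistently near (0.540, -0.182). Next I'll move over it and look from close up.

Request:
jog_arm --rows '[[[-0.0263, 0.0068, 0], 0, 0.05], [[-0.0263, 0.0068, 0], 0, 0.05], [[-0.0263, 0.0068, 0], 0, 0.05], [[-0.0263, 0.0068, 0], 0, 0.05], [[-0.0263, 0.0068, 0], 0, 0.05], [[-0.0263, 0.0068, 0], 0, 0.05], [[0, 0, 0], 7, 0.05], [[0, 0, 0], 7, 0.05], [[0, 0, 0], 7, 0.05], [[0, 0, 0], 7, 0.05], [[0, 0, 0], 7, 0.05], [[0, 0, 0], 7, 0.05]]'

```text
time_s: 4.6
ee_pos: [0.5406, -0.1812, 0.2474]
eef_rot: [-3.141, 0.0, 1.117]
force: [-0.5, 0.3, -0.8]
grip_width: 0.0499
grip_force: 0.0
```

```bash
python3 - <<'E'
from h import *
np.set_printoptions(precision=4,suppress=True)
o=get_obs();print(o['time_s'],o['ee_pos'],o['eef_rot'],o['qpos'])
c=shot("wrist")
for l,z in dict(bottle_grip=.094,upper_bushing=.112,lower_bushing=.058,fixture=0).items():
    for d in spot_point(l,c)[:2]: print(l,round(d['p'],2),np.array(d['at'])*[560,420],at_z(c,d['at'],z),at_depth(c,d['at']))
save(c,'w2.png')
im=cv2.resize(c['image'][80:340,130:430],None,fx=2.3,fy=2.3,interpolation=cv2.INTER_CUBIC);cv2.imwrite('pics/w2c.png',im[...,::-1])
E
```

```text
4.6 [ 0.5406 -0.1812  0.2474] [-3.1415  0.      1.1167] [-0.3876  0.3173  1.401  -0.      1.4234  0.0665]
bottle_grip 0.62 [280.672 198.702] [ 0.5433 -0.1816  0.094 ] [ 0.5448 -0.1782  0.1102]
upper_bushing 0.65 [301.784 250.614] [ 0.54   -0.2443  0.112 ] [ 0.5389 -0.2485  0.102 ]
lower_bushing 0.89 [271.096 237.72 ] [ 0.5047 -0.2319  0.058 ] [ 0.5009 -0.2385  0.0379]
fixture 0.95 [277.424 188.286] [ 0.5369 -0.1848  0.    ] [ 0.5442 -0.1708  0.082 ]
```

View pics/w2c.png

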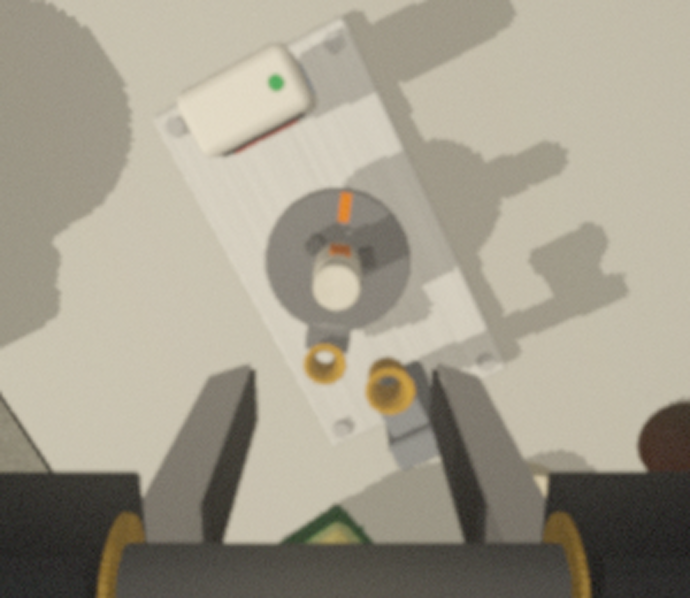

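```bash
python3 - <<'E'
from h import *
np.set_printoptions(precision=4,suppress=True)
c=shot("wrist")
f=lambda u,v,z: at_z(c,((u/2.3+130)/560,(v/2.3+80)/420),z)
P=dict(TL=(155,118,.012),TR=(345,15,.012),BR=(508,369,.012),BL=(337,446,.012),disc=(338,260,.052),ptr_in=(344,222,.052),ptr_out=(347,194,.052),up=(390,388,.112),low=(324,361,.058),cap=(337,287,.110),scanTL=(180,98,.1))
W={k:f(*v) for k,v in P.items()}
for k,v in W.items(): print(k,v)
g=lambda a,b:np.degrees(np.arctan2(*(W[b]-W[a])[[1,0]]))
print('long edges',g('BL','TL'),g('BR','TR'),'centre',sum(W[k] for k in('TL','TR','BR','BL'))/4)
print('up->cap',g('up','cap'),g('up','disc'),'low->',g('low','cap'),g('low','disc'),'ptr',g('ptr_in','ptr_out'),g('disc','ptr_out'))
# orange pixels
hsv=cv2.cvtColor(c['image'],cv2.COLOR_RGB2HSV); m=cv2.inRange(hsv,(5,150,120),(16,255,255))
n,l,s,ce=cv2.connectedComponentsWithStats(m)
for i in range(1,n):
    if s[i,4]>15: print(s[i],ce[i],at_z(c,ce[i]/[560,420],.052))
E
```

```text
TL [ 0.4731 -0.0636  0.012 ]
TR [ 0.6002 -0.0609  0.012 ]
BR [ 0.6039 -0.3035  0.012 ]
BL [ 0.4776 -0.3053  0.012 ]
disc [ 0.5382 -0.1814  0.052 ]
ptr_in [ 0.5506 -0.1632  0.052 ]
ptr_out [ 0.5589 -0.1498  0.052 ]
up [ 0.5392 -0.241   0.112 ]
low [ 0.5053 -0.2311  0.058 ]
cap [ 0.5376 -0.1825  0.11  ]
scanTL [ 0.5096 -0.0709  0.1   ]
long edges 91.08253623823249 90.86680548797644 centre [ 0.5387 -0.1833  0.012 ]
up->cap 91.56749966643572 90.93707739364761 low-> 56.4113298864549 56.489172135923596 ptr 58.4004428936392 56.73974334015555
[278 164   5  12  46] [279.6739 169.5   ] [ 0.5547 -0.1551  0.052 ]
```

The crop shows the mark and pointer at (345,205), rotated from the scanner direction. The lower bushing is at (324,362) and the upper at (390,388). The plate faces 91° and the pointer is at 56.6°, so I need to turn it 34.4° anticlockwise. I'm descending and gripping.

Request:
jog_arm --rows '[[[-0.0016, -0.0015, 0.01], 0, 0.05], [[0, 0, 0.02], 0, 0.05], [[0, 0, 0.025], 0, 0.05], [[0, 0, 0.025], 0, 0.05], [[0, 0, 0.025], 0, 0.05], [[0, 0, 0.025], 0, 0.05], [[0, 0, 0.02], 0, 0.05], [[0, 0, 0.015], 0, 0.05], [[0, 0, 0.0075], 0, 0.05], [[0, 0, 0], 0, 0.05], [[0, 0, 0], 0, 0.05]]'

```text
time_s: 5.82
ee_pos: [0.5385, -0.182, 0.0752]
eef_rot: [3.142, -0.0, 1.119]
force: [-0.7, 0.6, 0.2]
grip_width: 0.05
grip_force: 0.0
```

Request:
jog_arm --rows '[[[0, 0, 0], 0, 0.035], [[0, 0, 0], 0, 0.03], [[0, 0, 0], 0, 0.028], [[0, 0, 0], 0, 0.022], [[0, 0, 0], 0, 0.018], [[0, 0, 0], 0, 0.018], [[0, 0, 0], 0, 0.018], [[0, 0, 0], 0, 0.018]]' --squeeze 12

```text
time_s: 6.48
ee_pos: [0.5369, -0.1811, 0.0752]
eef_rot: [-3.137, 0.0, 1.119]
force: [-13.9, 6.7, 10.6]
grip_width: 0.0243
grip_force: 12.0
```

Request:
jog_arm --rows '[[[0, -0.001, 0], 0, 0.018], [[0, -0.001, 0], 0, 0.018], [[0, 0, 0], 0, 0.018], [[0, 0, 0], 0, 0.018], [[0, 0, 0], 0, 0.018]]'

```text
time_s: 6.9
ee_pos: [0.5368, -0.1811, 0.0752]
eef_rot: [3.141, -0.0, 1.118]
force: [-1.7, 1.7, 3.8]
grip_width: 0.0243
grip_force: 12.0
```

Request:
jog_arm --rows '[[[0, 0, 0], -1.5, 0.018], [[0, 0, 0], -3, 0.018], [[0, 0, 0], -4, 0.018], [[0, 0, 0], -4, 0.018], [[0, 0, 0], -4, 0.018], [[0, 0, 0], -4, 0.018], [[0, 0, 0], -4, 0.018], [[0, 0, 0], -4, 0.018], [[0, 0, 0], -3, 0.018], [[0, 0, 0], -2, 0.018], [[0, 0, 0], -0.9, 0.018], [[0, 0, 0], 0, 0.018]]'

```text
time_s: 7.9
ee_pos: [0.5362, -0.1809, 0.0752]
eef_rot: [-3.14, -0.001, 1.72]
force: [-7.8, 2.4, 7.8]
grip_width: 0.0245
grip_force: 12.0
```

```bash
python3 - <<'E'
from h import *
o=get_obs();print(o['ee_pos'],o['eef_rot'],o['force'],o['moment'])
c=shot("wrist")
im=cv2.resize(c['image'][60:340,130:430],None,fx=2.1,fy=2.1,interpolation=cv2.INTER_CUBIC);cv2.imwrite('pics/w3c.png',im[...,::-1])
hsv=cv2.cvtColor(c['image'],cv2.COLOR_RGB2HSV); m=cv2.inRange(hsv,(5,150,120),(16,255,255))
n,l,s,ce=cv2.connectedComponentsWithStats(m)
for i in range(1,n):
    if s[i,4]>15: print(s[i],ce[i],at_z(c,ce[i]/[560,420],.052))
E
```

```text
[ 0.53618075 -0.18093826  0.07518667] [-3.14022312e+00 -5.59324808e-04  1.72000031e+00] [-7.79299295  2.41321626  7.84683216] [0.37050416 1.49779126 0.0113141 ]
[280 188  11  22 171] [284.66081871 198.60233918] [ 0.53635533 -0.15011236  0.052     ]
[273 229  17  16 213] [281.15492958 236.38967136] [ 0.53821581 -0.17877658  0.052     ]
```

View pics/w3c.png

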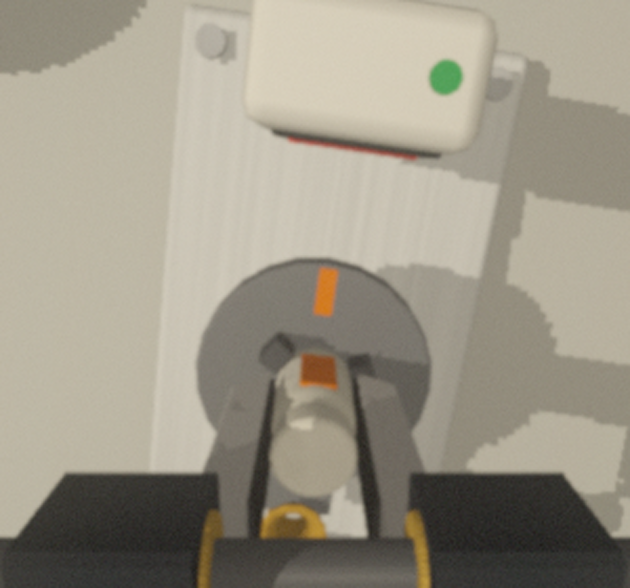

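```bash
python3 - <<'E'
from h import *
np.set_printoptions(precision=4,suppress=True)
c=shot("wrist")
f=lambda u,v,z: at_z(c,((u/2.1+130)/560,(v/2.1+60)/420),z)
g=lambda a,b:np.degrees(np.arctan2(*(b-a)[[1,0]]))
print('edge',g(f(152,470,.012),f(187,10,.012)), 'right', g(f(442,470,.012),f(525,62,.012)))
print('scan top back? front',g(f(290,140,.09),f(415,158,.09))+90, 'window lower',g(f(275,131,.06),f(438,157,.06))+90)
hsv=cv2.cvtColor(c['image'],cv2.COLOR_RGB2HSV); m=cv2.inRange(hsv,(5,150,120),(16,255,255))
n,l,s,ce=cv2.connectedComponentsWithStats(m)
i=[i for i in range(1,n) if s[i,4]>150 and s[i,1]<200][0]
v,u=np.nonzero(l==i)
P=np.array([at_z(c,((a+.5)/560,(b+.5)/420),.052)[:2] for a,b in zip(u,v)])
r=cv2.minAreaRect((P*1e4).astype(np.float32));print(r,np.sort(cv2.boxPoints(r)/1e4,0))
w,V=np.linalg.eigh(np.cov(P.T));d=V[:,1]*np.sign(V[1,1]);ang=np.degrees(np.arctan2(d[1],d[0]));print('ptr',ang,P.mean(0))
print('disc L/R mid',f(197,367,.052),f(430,367,.052),'top',f(313,258,.052))
E
```

```text
edge 90.71584074535062 right 91.27230561662213
scan top back? front 90.66453856202268 window lower 89.84978915701807
((5368.0390625, -1504.0416259765625), (55.00840377807617, 157.7169189453125), 1.2481515407562256) [[ 0.5339 -0.1583]
 [ 0.5342 -0.1582]
 [ 0.5394 -0.1426]
 [ 0.5397 -0.1425]]
ptr 91.33411488274923 [ 0.5368 -0.1503]
disc L/R mid [ 0.4962 -0.1839  0.052 ] [ 0.5772 -0.1716  0.052 ] top [ 0.5308 -0.1395  0.052 ]
```

The mark and pointer now face the scanner, with the pointer at about 91.2° against the plate's 91°. I'm releasing the bottle and rising.

Request:
jog_arm --rows '[[[0, -0.0008, 0], 0, 0.024], [[0, 0, 0], 0, 0.03], [[0, 0, 0], 0, 0.042], [[0, 0, 0], 0, 0.045], [[0, 0, -0.01], 0, 0.045], [[0, 0, -0.025], 0, 0.045], [[0, 0, -0.03], 0, 0.045], [[0, 0, -0.03], 0, 0.045], [[0, 0, -0.03], 0, 0.045], [[0, 0, -0.03], 0, 0.045], [[0, 0, -0.02], 0, 0.045], [[0, 0, 0], 0, 0.045]]'

```text
time_s: 9.0
ee_pos: [0.537, -0.1817, 0.2554]
eef_rot: [3.135, 0.004, 1.719]
force: [0.1, -0.3, -0.2]
grip_width: 0.0446
grip_force: 0.0
```

```bash
python3 - <<'E'
from h import *
np.set_printoptions(precision=4,suppress=True)
o=get_obs();print(o['ee_pos'],o['eef_rot'],o['force'])
c=shot("wrist")
for l,z in dict(bottle_grip=.094,upper_bushing=.112,lower_bushing=.058,fixture=0).items():
    for d in spot_point(l,c)[:2]: print(l,round(d['p'],2),np.array(d['at'])*[560,420],at_z(c,d['at'],z))
im=cv2.resize(c['image'][100:340,130:430],None,fx=2.4,fy=2.4,interpolation=cv2.INTER_CUBIC);cv2.imwrite('pics/w4c.png',im[...,::-1])
E
```

```text
[ 0.537  -0.1817  0.2554] [3.1352 0.0039 1.7187] [ 0.0727 -0.2665 -0.2102]
bottle_grip 0.85 [280.616 197.106] [ 0.5407 -0.1812  0.094 ]
upper_bushing 0.62 [271.096 247.59 ] [ 0.5379 -0.2397  0.112 ]
upper_bushing 0.18 [277.088 184.212] [ 0.5338 -0.1631  0.112 ]
lower_bushing 0.57 [269.08  234.402] [ 0.5345 -0.2434  0.058 ]
fixture 0.7 [278.376 183.708] [ 0.5386 -0.1823  0.    ]
```

View pics/w4c.png

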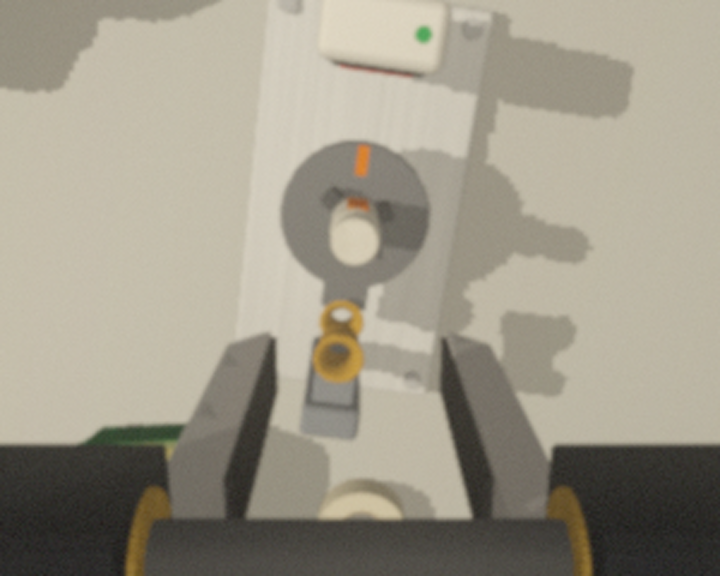

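The picture shows the lower bushing (342,318) lined up under the upper one (338,357), with the pointer toward the scanner. Now to the pin.

Request:
jog_arm --rows '[[[0.02, -0.0017, 0], 0, 0.045], [[0.035, -0.003, 0], 0, 0.045], [[0.035, -0.003, 0], 0, 0.045], [[0.035, -0.003, 0], 0, 0.045], [[0.035, -0.003, 0], 0, 0.045], [[0.035, -0.003, 0], 0, 0.045], [[0.035, -0.003, 0], 0, 0.045], [[0.035, -0.003, 0], 0, 0.045], [[0.035, -0.003, 0], 0, 0.045], [[0.035, -0.003, 0], 0, 0.045], [[0.035, -0.003, 0], 0, 0.045], [[0.01, -0.001, 0], 0, 0.045]]'

```text
time_s: 10.25
ee_pos: [0.4461, 0.1932, 0.2491]
eef_rot: [-3.14, -0.0, 1.721]
force: [-0.3, -1.2, -0.3]
grip_width: 0.0453
grip_force: 0.0
```

Request:
jog_arm --rows '[[[0, 0, 0], 0, 0.045], [[0, 0, 0], 0, 0.045], [[0, 0, 0], 0, 0.045]]'

```text
time_s: 10.5
ee_pos: [0.4478, 0.1889, 0.2495]
eef_rot: [-3.141, 0.0, 1.718]
force: [-0.7, 0.9, 0.4]
grip_width: 0.0449
grip_force: 0.0
```

```bash
python3 - <<'E'
from h import *
np.set_printoptions(precision=4,suppress=True)
o=get_obs();print(o['ee_pos'],o['eef_rot'],o['force'],o['qpos'])
c=shot("wrist")
for l,z in dict(pin_head=.127,pin_stand=0,blue_pin=.01,pin_tip=.01,pin_band=.084,lock_pin=.01).items():
    for d in spot_point(l,c)[:2]: print(l,round(d['p'],2),np.array(d['at'])*[560,420],at_z(c,d['at'],z),at_depth(c,d['at']))
im=cv2.resize(c['image'][60:340,130:430],None,fx=2.1,fy=2.1,interpolation=cv2.INTER_CUBIC);cv2.imwrite('pics/w5c.png',im[...,::-1])
E
```

```text
[0.4478 0.1889 0.2495] [-3.1409  0.0004  1.718 ] [-0.7359  0.9176  0.4395] [ 0.3239  0.1236  1.6309 -0.0002  1.3878  0.1767]
pin_head 0.83 [289.576 206.304] [0.4597 0.1898 0.127 ] [0.4585 0.1938 0.1433]
pin_stand 0.73 [285.88  158.718] [0.4526 0.2279 0.    ] [0.4508 0.2323 0.0508]
blue_pin 0.87 [290.92  137.508] [0.4547 0.2587 0.01  ] [0.4491 0.2608 0.1447]
blue_pin 0.62 [288.176 161.196] [0.456  0.2258 0.01  ] [0.4542 0.2296 0.0509]
pin_tip 0.98 [286.496 184.086] [0.4588 0.1928 0.01  ] [0.4568 0.1996 0.0491]
pin_band 0.63 [290.192 136.206] [0.4506 0.2612 0.084 ] [0.4483 0.2619 0.1437]
pin_band 0.57 [285.096 192.99 ] [0.455  0.1946 0.084 ] [0.4536 0.2001 0.1108]
lock_pin 0.77 [285.208 184.884] [0.4571 0.1914 0.01  ] [0.4553 0.198  0.0474]
```

View pics/w5c.png

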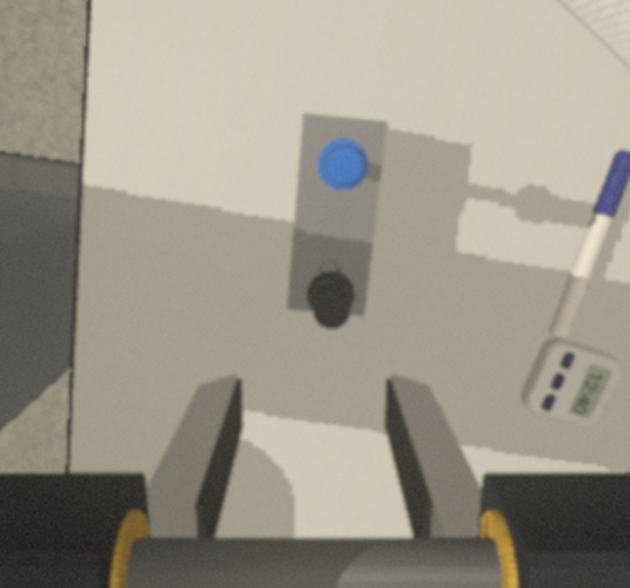

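```bash
python3 - <<'E'
from h import *
np.set_printoptions(precision=4,suppress=True)
c=shot("wrist")
f=lambda u,v,z: at_z(c,((u/2.1+130)/560,(v/2.1+60)/420),z)
A=[f(304,113,.05),f(386,122,.05),f(364,316,.05),f(288,308,.05)]
C=sum(A)/4; ax=(A[0]+A[1]-A[2]-A[3]);L=np.linalg.norm(ax)/2;ax/=np.linalg.norm(ax);print(C,ax,L,'hole',C-.033*ax)
print('head top',f(331,309,.144),f(331,311,.144),'collar',f(330,296,.108))
g=cv2.cvtColor(c['image'],cv2.COLOR_RGB2GRAY)[170:230,260:320]
m=(g<45).astype(np.uint8); v,u=np.nonzero(m)
print(u.min()+260,u.max()+260,v.min()+170,v.max()+170)
for r in range(v.min(),v.max()+1): print(r+170,u[v==r].min()+260,u[v==r].max()+260,end='; ')
hc=f(331,311,.144)
for P in ((.4565,.190,.144),(.4565,.190,.106)): print(proj(c,P))
E
```

```text
[0.4568 0.2267 0.05  ] [-0.0594  0.9982  0.    ] 0.1193606936651671 hole [0.4588 0.1937 0.05  ]
head top [0.4567 0.1934 0.144 ] [0.4569 0.1924 0.144 ] collar [0.4575 0.1913 0.108 ]Traceback (most recent call last):
  File "<stdin>", line 10, in <module>
    return umr_minimum(a, axis, None, out, keepdims, initial, where)
ValueError: zero-size array to reduction operation minimum which has no identity
```

The stand fills the upper centre of the picture, with the blue head at (343,164) and the black head top at about (331,310). The pin head is therefore near (0.456, 0.192). I'll grip just above the collar.

Request:
jog_arm --rows '[[[0.0019, 0.0086, 0.01], 0, 0.045], [[0, 0, 0.025], 0, 0.045], [[0, 0, 0.03], 0, 0.045], [[0, 0, 0.03], 0, 0.045], [[0, 0, 0.025], 0, 0.045], [[0, 0, 0.0105], 0, 0.045], [[0, 0, 0.005], 0, 0.045], [[0, 0, 0], 0, 0.045], [[0, 0, 0], 0, 0.035], [[0, 0, 0], 0, 0.028], [[0, 0, 0], 0, 0.024], [[0, 0, 0], 0, 0.022]]' --squeeze 4

```text
time_s: 11.9
ee_pos: [0.4561, 0.1931, 0.1153]
eef_rot: [3.14, -0.0, 1.719]
force: [-0.1, -0.4, -0.4]
grip_width: 0.0232
grip_force: 0.0
```

Request:
jog_arm --rows '[[[0, 0, 0], 0, 0.02], [[0, 0, 0], 0, 0.018], [[0, 0, 0], 0, 0.012], [[0, 0, 0], 0, 0.012], [[0, 0, 0], 0, 0.012], [[0, 0, 0], 0, 0.012]]'

```text
time_s: 12.4
ee_pos: [0.4559, 0.1931, 0.1146]
eef_rot: [3.141, -0.0, 1.719]
force: [1.7, 0.4, 2.3]
grip_width: 0.018
grip_force: 4.0
```

Request:
jog_arm --rows '[[[0, 0, 0], 0, 0.012], [[0, 0, 0], 0, 0.012], [[0, 0, -0.005], 0, 0.012], [[0, 0, -0.01], 0, 0.012], [[0, 0, -0.015], 0, 0.012], [[0, 0, -0.015], 0, 0.012], [[0, 0, -0.02], 0, 0.012], [[0, 0, -0.025], 0, 0.012], [[0, 0, -0.025], 0, 0.012], [[0, 0, -0.015], 0, 0.012], [[0, 0, -0.005], 0, 0.012], [[0, 0, 0], 0, 0.012]]' --squeeze 30

```text
time_s: 13.4
ee_pos: [0.4559, 0.193, 0.2507]
eef_rot: [3.14, -0.0, 1.719]
force: [0.1, -1.2, -1.3]
grip_width: 0.0177
grip_force: 30.0
```

```bash
python3 - <<'E'
from h import *
np.set_printoptions(precision=4,suppress=True)
o=get_obs();print(o['time_s'],o['ee_pos'],o['eef_rot'],o['force'],o['moment'],o['grip_width'])
T=np.eye(4); T[:3,:3]=R.from_euler('xyz',o['eef_rot']).as_matrix(); T[:3,3]=o['ee_pos']
for n in("wrist","scene","top"):
    c=shot(n)
    for l in ("pin_head","pin_tip","pin_band"):
        for d in spot_point(l,c)[:2]:
            z={'pin_head':.265-.014,'pin_tip':.134,'pin_band':.208}[l]
            P=at_z(c,d['at'],z)
            print(n,l,round(d['p'],2),np.array(d['at'])*[560,420],P,'tool',(np.linalg.inv(T)@np.r_[P,1])[:3])
    if n=="wrist":
        im=cv2.resize(c['image'][100:420,130:430],None,fx=1.8,fy=1.8,interpolation=cv2.INTER_CUBIC)
    if n=="scene":
        u,v=map(int,proj(c,o['ee_pos'])); k=c['image'][v-60:v+80,u-60:u+60]; k=cv2.resize(k,None,fx=4,fy=4,interpolation=cv2.INTER_CUBIC); print('scene crop origin',u-60,v-60)
        h=max(im.shape[0],k.shape[0]); P=lambda a:cv2.copyMakeBorder(a,0,h-a.shape[0],0,0,cv2.BORDER_CONSTANT)
        j=np.hstack([P(im),P(k)]); j=cv2.resize(j,None,fx=.77,fy=.77); print(j.shape,im.shape); cv2.imwrite('pics/j6.png',j[...,::-1])
E
```

```text
13.4 [0.4559 0.193  0.2507] [ 3.14   -0.0003  1.7187] [ 0.1004 -1.1874 -1.342 ] [-0.1066  0.0401 -0.0671] 0.017743297134851677
wrist pin_head 0.98 [278.32  261.786] [0.4573 0.1856 0.251 ] tool [-0.0075  0.0003 -0.0003]
wrist pin_tip 0.82 [280.    211.092] [0.4585 0.1889 0.134 ] tool [-0.0045  0.0018  0.1167]
wrist pin_tip 0.52 [281.68  164.514] [0.4529 0.2374 0.134 ] tool [0.0443 0.0034 0.1167]
wrist pin_band 0.59 [280.224 234.696] [0.4582 0.1894 0.208 ] tool [-0.004   0.0018  0.0427]
scene pin_head 0.65 [165.592 141.12 ] [0.4798 0.2194 0.251 ] tool [ 0.0226  0.0275 -0.0003]
scene pin_tip 0.74 [165.928 181.104] [0.4789 0.2413 0.134 ] tool [0.0443 0.0297 0.1167]
scene pin_tip 0.47 [167.72  157.584] [0.6098 0.3614 0.134 ] tool [0.1438 0.1769 0.117 ]
scene pin_band 0.63 [169.68  158.382] [0.4735 0.2077 0.208 ] tool [0.0119 0.0196 0.0427]
scene crop origin 106 85
(444, 785, 3) (576, 540, 3)
top pin_head 0.56 [221.816 181.608] [0.6134 0.0998 0.251 ] tool [-0.1154  0.1421 -0.0001]
top pin_head 0.46 [185.584 248.808] [0.4476 0.191  0.251 ] tool [-0.0008 -0.0085 -0.0003]
top pin_tip 0.52 [194.208 243.012] [0.46   0.1925 0.134 ] tool [-0.0012  0.0038  0.1167]
top pin_band 0.58 [189.    245.112] [0.4558 0.1914 0.208 ] tool [-0.0016 -0.0003  0.0427]
```

View pics/j6.png

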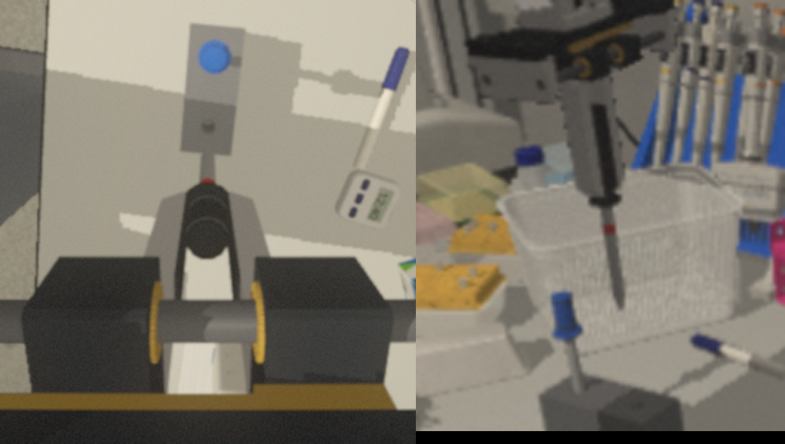

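The left picture shows the black head held between the pads, with the red band below it at (208,182) and its hole now empty. The right picture shows the pin hanging upright with the tip at (620,305). I'm carrying it to the bushing.

Request:
jog_arm --rows '[[[-0.015, 0.001, 0], 0, 0.012], [[-0.03, 0.001, 0], 0, 0.012], [[-0.036, 0.0014, 0], 0, 0.012], [[-0.036, 0.0014, 0], 0, 0.012], [[-0.036, 0.0014, 0], 0, 0.012], [[-0.036, 0.0014, 0], 0, 0.012], [[-0.036, 0.0014, 0], 0, 0.012], [[-0.036, 0.0014, 0], 0, 0.012], [[-0.036, 0.0014, 0], 0, 0.012], [[-0.036, 0.0014, 0], 0, 0.012], [[-0.036, 0.0014, 0], 0, 0.012], [[-0.036, 0.0014, 0], 0, 0.012]]'

```text
time_s: 15.0
ee_pos: [0.5313, -0.2071, 0.2494]
eef_rot: [3.142, 0.0, 1.719]
force: [0.2, 0.9, -0.7]
grip_width: 0.0178
grip_force: 30.0
```

Request:
jog_arm --rows '[[[-0.025, 0, 0], 0, 0.012], [[-0.0112, 0, 0], 0, 0.012], [[0, 0, 0], 0, 0.012], [[0, 0, 0], 0, 0.012], [[0, 0, 0], 0, 0.012], [[0, 0, 0], 0, 0.012]]'

```text
time_s: 15.5
ee_pos: [0.5368, -0.2396, 0.2498]
eef_rot: [3.141, 0.0, 1.72]
force: [-0.2, -0.2, -0.5]
grip_width: 0.0174
grip_force: 30.0
```

```bash
python3 - <<'E'
from h import *
np.set_printoptions(precision=4,suppress=True)
o=get_obs();print(o['time_s'],o['ee_pos'],o['eef_rot'],o['force'],o['grip_width'])
c=shot("wrist")
for l,z in dict(upper_bushing=.112,bottle_grip=.094,pin_tip=.146,pin_head=.263,pin_band=.22).items():
    for d in spot_point(l,c)[:2]: print(l,round(d['p'],2),np.array(d['at'])*[560,420],at_z(c,d['at'],z))
im=cv2.resize(c['image'][100:340,180:380],None,fx=2.5,fy=2.5,interpolation=cv2.INTER_CUBIC);cv2.imwrite('pics/w7.png',im[...,::-1])
c=shot("scene")
u,v=map(int,proj(c,(.537,-.242,.13))); k=c['image'][v-50:v+50,u-50:u+50]; k=cv2.resize(k,None,fx=6,fy=6,interpolation=cv2.INTER_CUBIC); print(u-50,v-50)
im=cv2.resize(im,None,fx=.9,fy=.9);k=cv2.resize(k,(540,540))[:,100:440]
cv2.imwrite('pics/j7.png',np.hstack([im,k])[...,::-1])
E
```

```text
15.5 [ 0.5368 -0.2396  0.2498] [3.1413 0.0001 1.7203] [-0.2312 -0.156  -0.4946] 0.01742862484348576
upper_bushing 0.91 [282.016 205.38 ] [ 0.5415 -0.2426  0.112 ]
bottle_grip 0.79 [287.224 150.696] [ 0.5385 -0.1833  0.094 ]
pin_tip 0.85 [280.28  213.906] [ 0.5394 -0.2432  0.146 ]
pin_head 0.67 [277.872 263.298] [ 0.5372 -0.242   0.263 ]
pin_band 0.85 [279.216 236.418] [ 0.5378 -0.2401  0.22  ]
pin_band 0.55 [278.992 208.194] [ 0.5343 -0.2181  0.22  ]
289 164
```

View pics/j7.png

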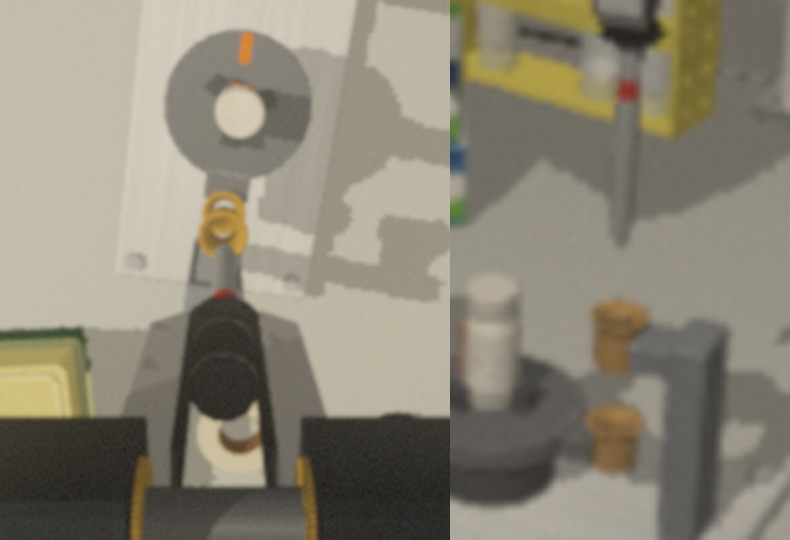

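In the left view the pin tip (224,250) and the bushing mouth (221,232) are both on the tool's centre plane. The right view shows the pin upright over the upper bushing. I'll descend gently and watch the force.

Request:
jog_arm --rows '[[[-0.001, 0, 0.005], 0, 0.012], [[0, 0, 0.008], 0, 0.012], [[0, 0, 0.008], 0, 0.012], [[0, 0, 0.006], 0, 0.012], [[0, 0, 0.005], 0, 0.012], [[0, 0, 0.005], 0, 0.012], [[0, 0, 0.005], 0, 0.012], [[0, 0, 0.004], 0, 0.012], [[0, 0, 0.004], 0, 0.012], [[0, 0, 0], 0, 0.012], [[0, 0, 0], 0, 0.012]]'

```text
time_s: 16.77
ee_pos: [0.5368, -0.242, 0.1994]
eef_rot: [-3.141, -0.0, 1.719]
force: [-0.9, -0.1, 0.0]
grip_width: 0.0176
grip_force: 30.0
```

Request:
jog_arm --rows '[[[0, 0, 0.003], 0, 0.012], [[0, 0, 0.004], 0, 0.012], [[0, 0, 0.004], 0, 0.012], [[0, 0, 0.004], 0, 0.012], [[0, 0, 0.004], 0, 0.012], [[0, 0, 0], 0, 0.012], [[0, 0, 0], 0, 0.012]]'

```text
time_s: 17.35
ee_pos: [0.5367, -0.242, 0.1802]
eef_rot: [-3.141, -0.0, 1.719]
force: [-0.1, 0.2, 0.0]
grip_width: 0.0172
grip_force: 30.0
```

Request:
jog_arm --rows '[[[0, 0, 0.003], 0, 0.012], [[0, 0, 0.003], 0, 0.012], [[0, 0, 0.003], 0, 0.012], [[0, 0, 0.003], 0, 0.012], [[0, 0, 0.003], 0, 0.012], [[0, 0, 0.003], 0, 0.012], [[0, 0, 0.003], 0, 0.012], [[0, 0, 0.003], 0, 0.012], [[0, 0, 0.003], 0, 0.012], [[0, 0, 0.003], 0, 0.012], [[0, 0, 0], 0, 0.012], [[0, 0, 0], 0, 0.012]]'

```text
time_s: 18.35
ee_pos: [0.5368, -0.242, 0.1503]
eef_rot: [-3.141, -0.0, 1.719]
force: [-0.6, -0.2, -1.4]
grip_width: 0.0173
grip_force: 30.0
```

```bash
python3 - <<'E'
from h import *
np.set_printoptions(precision=4,suppress=True)
o=get_obs();print(o['time_s'],o['ee_pos'],o['eef_rot'],o['force'],o['moment'],o['grip_width'])
c=shot("scene")
print([proj(c,(.537,-.242,z)) for z in (.112,.124)])
for l in("pin_band","upper_bushing","pin_head"):
    for d in spot_point(l,c)[:2]: print(l,round(d['p'],2),np.array(d['at'])*[560,420])
hsv=cv2.cvtColor(c['image'],cv2.COLOR_RGB2HSV)[195:245,320:360].astype(int)
red=((hsv[...,0]<5)|(hsv[...,0]>172))&(hsv[...,1]>140)
v,u=np.nonzero(red);print(list(zip(u+320,v+195)))
u,v=339,215
a=cv2.resize(c['image'][v-35:v+35,u-25:u+25],(400,560),interpolation=cv2.INTER_CUBIC)
w=shot("wrist");b=cv2.resize(w['image'][100:340,194:366],(400,560),interpolation=cv2.INTER_CUBIC)
cv2.imwrite('pics/j8.png',np.hstack([a,b])[...,::-1])
E
```

```text
18.35 [ 0.5368 -0.242   0.1503] [-3.1414 -0.0002  1.7188] [-0.6205 -0.1801 -1.3983] [-0.0768  0.0278 -0.0331] 0.017317939674984142
[(np.float64(338.70585334840735), np.float64(221.41907196442475)), (np.float64(338.91375746847547), np.float64(216.9012329865244))]
pin_band 0.46 [340.2   221.298]
upper_bushing 0.74 [339.472 222.39 ]
pin_head 0.44 [338.576 204.708]
[(np.int64(338), np.int64(219)), (np.int64(339), np.int64(219)), (np.int64(338), np.int64(220)), (np.int64(339), np.int64(220)), (np.int64(340), np.int64(220))]
```

View pics/j8.png

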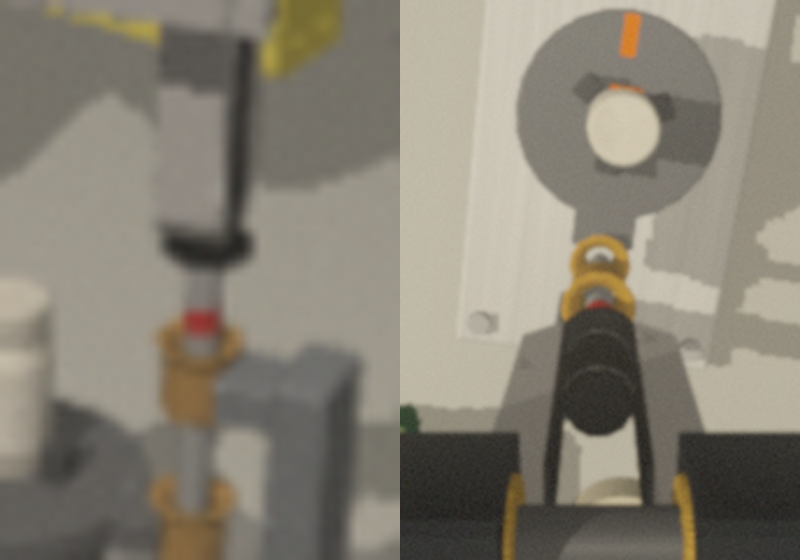

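The left view shows the shaft through both bushings, with the band at y≈323 about 7 mm above the mouth centre at y≈342. I'm lowering it the last 7.5 mm.

Request:
jog_arm --rows '[[[0, 0, 0.002], 0, 0.012], [[0, 0, 0.002], 0, 0.012], [[0, 0, 0.002], 0, 0.012], [[0, 0, 0.0015], 0, 0.012], [[0, 0, 0], 0, 0.012], [[0, 0, 0], 0, 0.012], [[0, 0, 0], 0, 0.012], [[0, 0, 0], 0, 0.012]]'

```text
time_s: 19.27
ee_pos: [0.5368, -0.242, 0.143]
eef_rot: [3.141, 0.0, 1.719]
force: [0.8, 0.3, -0.8]
grip_width: 0.0172
grip_force: 30.0
```

```bash
python3 - <<'E'
from h import *
np.set_printoptions(precision=4,suppress=True)
o=get_obs();print(o['time_s'],o['ee_pos'],o['eef_rot'],o['force'],o['moment'],o['grip_width'])
c=shot("scene");u,v=339,215
a=cv2.resize(c['image'][v-35:v+35,u-25:u+25],(400,560),interpolation=cv2.INTER_CUBIC)
w=shot("wrist");b=cv2.resize(w['image'][100:340,194:366],(400,560),interpolation=cv2.INTER_CUBIC)
cv2.imwrite('pics/j9.png',np.hstack([a,b])[...,::-1])
E
```

```text
19.2667 [ 0.5368 -0.242   0.143 ] [3.1415 0.0001 1.7188] [ 0.8364  0.2531 -0.771 ] [-0.0903  0.0358 -0.0258] 0.017201091312646473
```

View pics/j9.png

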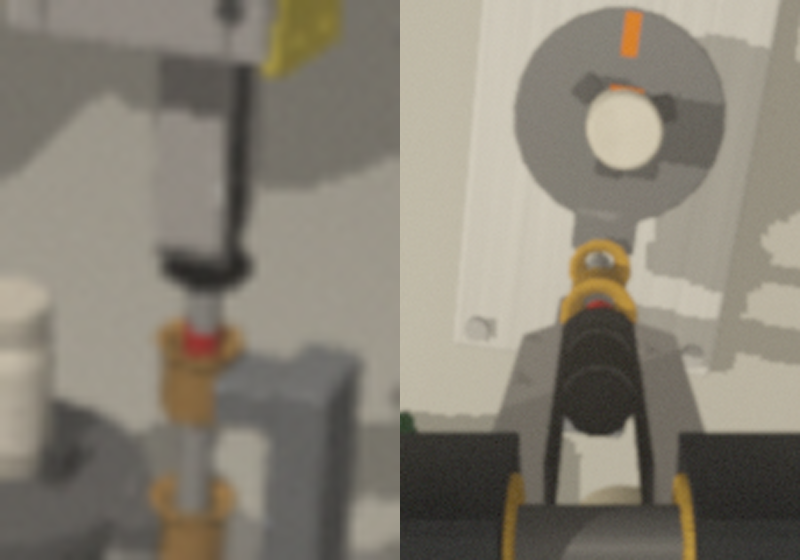

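The band (200,343) is level with the bushing mouth (200,342), the collar is clear above it, and the forces are about zero. The pointer still faces the scanner, so I'm handing in.

```bash
python3 -c "
from station import *
print(hand_in())"
```

```text
the job is handed in; nothing more can be done
None
```

The job is handed in at about 19 s: the mark faces the scanner, and the pin is held upright and unforced through both bushings, with the red band level with the top of the upper one and the collar clear above; no verdict came back.

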